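# Hold the sample viewer's shutter open at the index

### The job

Stand the sample cup that is beside the viewer upright in the middle of the viewer's small raised pedestal and let go of it, while the shutter is still shut. Then take the shutter's upright handle, pull it out along its slide until its pointer is opposite the index tab on the rail, and keep holding it there: the spring would pull it shut, so finish the job with the handle held at the tab and do not let go. Leave the cup standing, and leave the brown bottle, the timer and the petri dish where they are.

Things in the scene. Friction and masses are not known exactly. Their poses are not given: they have to be found in the camera images.
- viewer: Fixed sample viewer; origin on the worktop, axes as the world's but turned up to 0.3 rad. Base plate x -98 to 82, y -150 to 150, 12 mm high. White lamp housing x 18 to 70, y -140 to -30, 146 mm high; shutter in guides before its -x face (guides from x = 6, 137 mm high). Index rail x -50 to -38, y 37 to 143, 40 mm high. (mm)
- pedestal_top (a point): Centre of the flat top of the pedestal, a round post with a black disc, 32 mm across, top 60 mm above the worktop; at (-55, -85, 60) mm in the viewer's frame. No rim.
- shutter (a joint): Pull of the shutter slide in m: 0 shut (the start), grows as handle and pointer move along the viewer's +y axis, stop at 0.080. Spring return: about 4 N at 0, 80 N/m more as it is pulled, little friction; it shuts again when released.
- handle: Upright black handle, rigid with the shutter: a plate 36 mm along x, 12 mm along y, from 45 to 125 mm above the worktop. Its origin coincides with the viewer's when shut and moves with the slide. A bar joins it to the shutter on its -y side at x = +12, 62 to 76 mm high; above that it is free on both y sides (74 mm to the housing when shut).
- handle_grip (a point): Middle of the handle at the height to pinch it, 18 mm below its top; at (-4, 50 + pull, 107) mm in the viewer's frame. Pinch it from above with the fingers closing along the viewer's y.
- pointer (a point): Tip of the small steel pointer at the foot of the handle, which sticks out 11 mm towards -x; at (-33, 50 + pull, 56) mm in the viewer's frame.
- index_tab: Small dark steel tab clipped on the rail, 16 mm along x, 10 mm along y (the direction of pull), from 38 to 62 mm above the worktop; origin in the middle of its foot, axes as the viewer's. Fixed, but where along the rail differs (needed pull 30 to 65 mm). The pointer passes 3 mm in front of it without touching.
- mark (a point): Middle of the tab's face towards the pointer, at (+8, 0, 18) mm in the tab's frame. Pointer and tab are in line when pointer and mark have the same y in the viewer's frame.
- sample_cup: Clear screw-top sample cup with a ribbed red cap, 39 mm in diameter at the cap (the top 15 mm) and 36 mm below it, 74 mm high in all; origin in the centre of its underside, z up. Stands on the worktop to the right of the viewer.
- brown_bottle: Bystander: brown bottle with a pale cap, 42 mm in diameter, 77 mm high; origin in the centre of its underside.
- timer: Bystander: low pale timer, 62 x 68 x 22 mm, lying flat; origin in the centre of its underside.
- dish: Bystander: petri dish, 90 mm in diameter, 15 mm high; origin in the centre of its underside.

How it is judged:
By the outcome, as a careful person would: the job done as asked, in the order asked, and still so for the second after the job is handed in, while the arm keeps its last pose, push and grip.
It also fails if it takes over 54 s, if anything falls off the work surface, if the arm or the gripper's body presses on something with over 40 N, if the wrist force passes 120 N, or if a joint passes its speed limit or range.

### The arm

A 6-joint arm with a two-finger parallel gripper is mounted at the origin on a cart in front of the work surface, level with it; the furniture and walls round the work are solid. World frame = base frame: x ahead of the robot, y to its left, z up, the work surface at z = 0. Lengths are in m, angles in rad, forces in N, time in s.
With the tool pointing down it reaches from about 0.275 to 0.85 m from the base axis. Payload 5.2 kg.
Tool frame: the origin (TCP) lies at the very end of the fingers, on their centre line; the grasp point (between the pads) lies 19 mm behind it; z points along the fingers, y is the line along which they close (so a half turn about z gives the same grasp; the last joint's range is limited). The gripper opens to 85 mm and grips with 20 to 120 N. Pads are 22 mm wide; open, the fingers measure 114 mm over their backs; the gripper's body (76 mm by 85 mm) begins 54 mm behind the grasp point. The pads swing forward as they close: fully open they stand 13 mm farther back than shut.
Start: joints at [-1.515, 0.259, 1.535, -0, 1.348, -0.203], TCP at [0.141, -0.532, 0.231] pointing down, gripper open.
Joint ranges: [-3.14, 3.14], [-0.91, 2.08], [0.19, 2.58], [-1.22, 4.36], [0.22, 2.71], [-3.12, 3.12]. Speed limits (rad/s): [2.57, 2.57, 3.14, 3.14, 3.14, 3.14].

### API

Orientations are given as a rotation vector (axis times angle).
In Python, from rig import r, sensors, capture, hand_in gives the robot as it stands (r), with the cameras as plain functions, the readings (sensors) and the job as plain functions.
- The arm moves only by the tool creep_tool, called after ">>>" as name(argument=value, ...) on one line, values as JSON. Schema: {"type":"object","properties":{"segments":{"type":"array","items":{"type":"number"},"minItems":7,"maxItems":84},"grip_n":{"type":"number"},"only":{"type":"string"},"quiet":{"type":"boolean"},"lines":{"type":"string"}},"required":["segments"],"additionalProperties":false}. segments is one flat list of numbers that holds 1 to 12 rows one after another, with no inner brackets; each row has 7 numbers: dx, dy, dz in m, then a rotation vector rx, ry, rz in rad, then the finger opening in m; each row shifts and turns the commanded pose from where the row before left it, along the tool's axes as they then stand; what a row does not reach is not made up. A row lasts 1/8 s, in which the tool goes at most 0.0625 m and 0.188 rad, less where a joint would pass 70% of its speed; a pose out of reach is approached as far as the arm can. The fingers move at their own pace and stop on an object; grip_n is the grip in N (left out, the last holds). Time passes only in rows, so rows that do not move let the fingers close. The tool returns the time, the measured TCP pose, the force, the opening and the grip force at its end. only (a regular expression) keeps the lines of the reply that match it, lines (a string "A,B") keeps lines A to B, and quiet returns only ok. Input that does not fit is refused with a message, and nothing moves.
- sensors.observe(): the state, without advancing time (a new reading comes with each control period).
- capture(name): name is "side" or "top"; returns a dict with "img" (480x640x3 uint8, blue, green, red), "vfov" (degrees; the focal length in pixels is half the picture's height over the tangent of half this angle, whatever the lens; pixels are square), "cx", "cy" (the principal point, pixels), "R" (3x3) and "t" (3): a world point X has camera coordinates R X + t. Camera axes: x right, y down, z forward; pixel columns grow to the right and rows downward; lengths in m; the calibration is good to about 2 mm. A picture is of the moment at which its call begins. There is no depth.
- hand_in(): hands the job in; it is judged then, once.
The state is a dict: "time_s": time; "joint_positions": joint angles; "qvel": joint speeds; "effort": joint torques, N m; "tcp_pos": TCP position; "tcp_rot": TCP orientation; "ft_force": force on the tool from outside, world axes, zero at the start; "ft_torque": the same for the moment, N m; "opening": finger opening in m; "grasp_force": force on a finger pad.
Only numpy, scipy, OpenCV 4.12 (cv2) and the standard library are available. Lean on these libraries where they do the work, as an engineer would, in place of code of your own. Each camera call takes 0.05 s, during which the arm holds its last target. There are 200 camera calls.

## Working session

There is one attempt and no reset: what is moved stays moved. The work goes in short steps, Python scripts to look and compute and a tool call to move; the robot and the scene stay as the last step left them, time stands still between calls to the robot, and variables do not carry over. Pictures are saved under pics/ and viewed, at most 10 in all, crops included, and the job is handed in when it is done.

```bash
ls; mkdir -p pics
```

Run:
```python
from rig import r, sensors, capture, hand_in
import cv2,numpy as np
for n in ("side","top"):
    c=capture(n); cv2.imwrite(f"pics/{n}0.png",c["img"]); np.savez(f"pics/{n}0.npz",**c)
    print(n,c["vfov"],c["cx"],c["cy"],np.round(c["R"],3).tolist(),np.round(c["t"],3), c.keys())
s=sensors.observe(); print(s)
```

```text
pics
rig.py
side 44.880769775478385 323.6964745014693 243.83760815024885 [[0.868, -0.496, 0.004], [-0.173, -0.311, -0.935], [0.465, 0.811, -0.356]] [-0.421  0.15   1.077] dict_keys(['img', 'vfov', 'cx', 'cy', 'R', 't'])
top 49.85889629061149 325.2797443254991 237.20591510806474 [[0.012, -1.0, -0.003], [-0.974, -0.011, -0.228], [0.228, 0.005, -0.974]] [-0.03   0.475  1.438] dict_keys(['img', 'vfov', 'cx', 'cy', 'R', 't'])
{'time_s': 0.1, 'joint_positions': array([-1.51477212e+00,  2.59280745e-01,  1.53596294e+00, -1.46370170e-05,
        1.34803170e+00, -2.02833102e-01]), 'qvel': array([ 0.00134024, -0.00180061, -0.00388217, -0.0009835 ,  0.00024229,
        0.0001348 ]), 'effort': array([ 3.22598171e-03, -4.46970534e+01, -2.91246217e+01, -1.58023404e-04,
        6.33613687e-03,  2.78422959e-06]), 'tcp_pos': array([ 0.14075953, -0.53118661,  0.23055642]), 'tcp_rot': array([-3.11364987e+00, -4.05266126e-01, -1.71400246e-04]), 'ft_force': array([-0.72736854,  0.44524457, -0.25642358]), 'ft_torque': array([-0.00271208, -0.04224862,  0.0029614 ]), 'grasp_force': 0.0, 'opening': 0.08525337822464799}
```

View pics/side0.png

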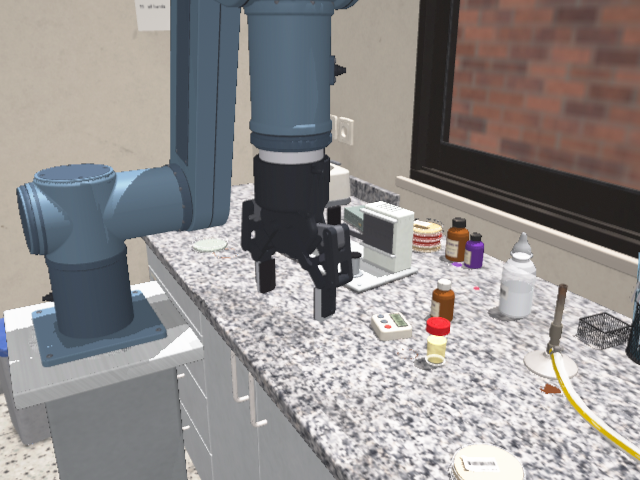

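View pics/top0.png

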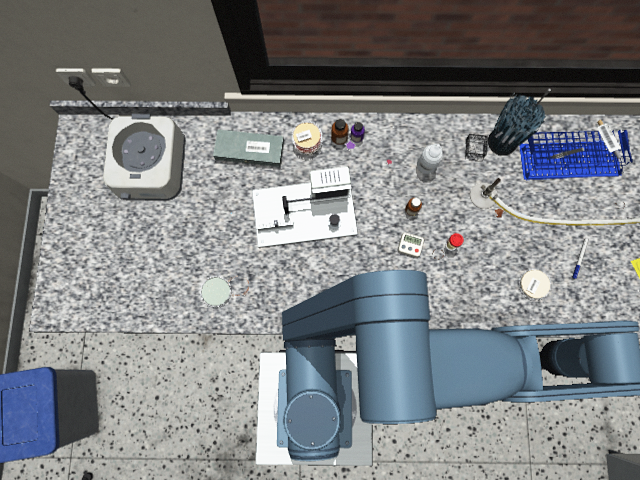

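The side view shows the cup (red cap near (438,326)) right of the timer, and the arm partly hides the viewer. In the top view, the viewer is at about (253–357, 168–245), its pedestal at about (335,220), and the cup cap at about (456,241).

Create h.py:
```python
import numpy as np,cv2
def ray(c,u,v):
    f=240/np.tan(np.radians(c["vfov"])/2)
    d=c["R"].T@np.array([(u-c["cx"])/f,(v-c["cy"])/f,1]); o=-c["R"].T@c["t"]; return o,d
def atz(c,u,v,z):
    o,d=ray(c,u,v); return (o+d*(z-o[2])/d[2])[:2]
def proj(c,X):
    f=240/np.tan(np.radians(c["vfov"])/2); p=c["R"]@np.asarray(X)+c["t"]; return np.array([c["cx"]+f*p[0]/p[2],c["cy"]+f*p[1]/p[2]])
def crop(c,x0,x1,y0,y1,k,fn):
    cv2.imwrite(fn,cv2.resize(c["img"][y0:y1,x0:x1],None,fx=k,fy=k,interpolation=cv2.INTER_CUBIC))
```

Run:
```python
from h import *
t=np.load("pics/top0.npz"); s=np.load("pics/side0.npz")
crop(t,245,365,160,250,6,"pics/topv.png")
for n,c,z in(("top",t,0),("side",s,0)):
    b,g,rr=[c["img"][...,i].astype(int) for i in range(3)]
    m=((rr>150)&(g<70)&(b<70)).astype(np.uint8)
    nn,l,st,ce=cv2.connectedComponentsWithStats(m)
    for i in range(1,nn):
        if st[i,4]>20: print(n,st[i],ce[i],atz(c,*ce[i],.074),atz(c,*ce[i],.066))
```

```text
top [450 234  13  12 120] [456.11666667 239.5       ] [ 0.46889766 -0.39677794] [ 0.4707596  -0.39881317]
side [427 317  23  19 328] [437.96646341 326.28658537] [ 0.45591598 -0.41677766] [ 0.4659426  -0.40580403]
```

View pics/topv.png

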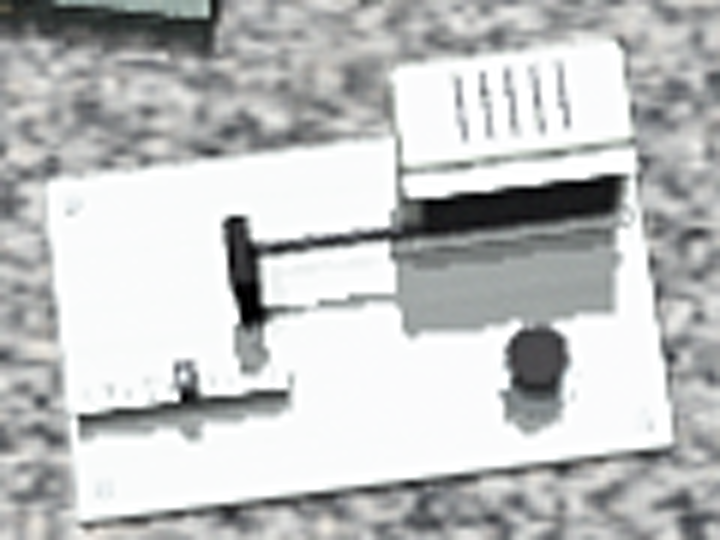

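Add to h.py:
```python
def cc(u,v): return np.array([245+(u+.5)/6-.5,160+(v+.5)/6-.5])
def W(p,X):
    c,s=np.cos(p[2]),np.sin(p[2]); X=np.asarray(X)/1000
    return np.array([p[0]+c*X[0]-s*X[1],p[1]+s*X[0]+c*X[1],X[2]])
```

Run:
```python
from h import *
from scipy.optimize import least_squares
t=np.load("pics/top0.npz"); s=np.load("pics/side0.npz")
P=[((50,185),(82,150,12)),((82,522),(-98,150,0)),((672,445),(-98,-150,0)),((537,357),(-55,-85,60)),((393,70),(70,-30,146)),((622,40),(70,-140,146)),((636,140),(18,-140,146)),((405,168),(18,-30,146))]
f=lambda p:np.concatenate([proj(t,W(p,X))-cc(*u) for u,X in P])
q=least_squares(f,[.5,0,0],loss='soft_l1',f_scale=.3); p=q.x; print("viewer",p,np.round(f(p).reshape(-1,2)*6,1).tolist())
for nm,X in dict(ped=(-55,-85,60),grip=(-4,50,107),ht0=(-22,50,125),ht1=(14,50,125),ptr=(-33,50,56)).items():
    print(nm,W(p,X),(proj(t,W(p,X))-[245,160]+.5)*6)
# tab: bisect y of tab top centre
for y in (90,95,100): print(y,(proj(t,W(p,(-44,y,62)))-[245,160]+.5)*6,(proj(t,W(p,(-44+8,y,62)))-[245,160]+.5)*6,proj(s,W(p,(-44,y,62))))
b=least_squares(lambda X:np.concatenate([proj(t,[X[0],X[1],.070])-[456.1,239.5],proj(s,[X[0],X[1],.0665])-[438,326.3]]),[.47,-.4])
print("cup",b.x,b.fun)
```

```text
viewer [0.57237936 0.04204116 0.13837408] [[-6.8, -6.5], [-1.6, 5.7], [5.1, 8.6], [1.9, -1.3], [-3.3, -5.4], [1.6, -3.6], [2.9, 1.3], [-1.9, 2.0]]
ped [ 0.52962937 -0.04973268  0.06      ] [539.40360888 356.15557934]
grip [0.56152095 0.09101151 0.107     ] [243.28623492 261.46224906]
ht0 [0.543693   0.08852872 0.125     ] [244.43604664 286.93268922]
ht1 [0.5793489 0.0934943 0.125    ] [236.10492964 213.61500568]
ptr [0.53279814 0.08701145 0.056     ] [257.97317395 348.90160618]
90 [177.2250664  377.52095354] [175.51558812 361.65078347] [309.30400019 228.7160091 ]
95 [166.92723801 378.78768449] [165.23008153 362.91459148] [308.07363361 228.1671914 ]
100 [156.62760491 380.05463743] [154.94277458 364.17862072] [306.84973899 227.62126057]
cup [ 0.46877815 -0.40196652] [ 1.49554009  0.37492677 -0.20400891 -1.70568749]
```

Add to h.py:
```python
from scipy.optimize import least_squares
def redbox(c,near=None):
    hsv=cv2.cvtColor(c["img"],cv2.COLOR_BGR2HSV); m=(((hsv[...,0]<8)|(hsv[...,0]>172))&(hsv[...,1]>130)&(hsv[...,2]>50)).astype(np.uint8)
    n,l,st,ce=cv2.connectedComponentsWithStats(m); i=1+np.argmax(st[1:,4]); x,y,w,h,a=st[i]; return np.array([x-.5,x+w-.5,y-.5,y+h-.5]),a
def cylbox(c,x,y,z0,z1,R=.0195):
    a=np.linspace(0,2*np.pi,60); q=np.array([proj(c,[x+R*np.cos(k),y+R*np.sin(k),z]) for k in a for z in(z0,z1)])
    return np.array([q[:,0].min(),q[:,0].max(),q[:,1].min(),q[:,1].max()])
```

Run:
```python
from h import *
t=np.load("pics/top0.npz"); s=np.load("pics/side0.npz")
for c in(t,s): print(redbox(c))
f=lambda X:np.concatenate([cylbox(c,X[0],X[1],.059,.074)-redbox(c)[0] for c in(t,s)])
b=least_squares(f,[.47,-.4],diff_step=1e-4); print(b.x,np.round(b.fun,1))
for c in(t,s):
    b=least_squares(lambda X:cylbox(c,X[0],X[1],.059,.074)-redbox(c)[0],[.47,-.4],diff_step=1e-4); print(b.x,np.round(b.fun,1))
print("timer",atz(t,411,245,.02),"bottle",atz(t,415,203,.077))
```

```text
(array([448.5, 463.5, 232.5, 246.5]), np.int32(145))
(array([425.5, 449.5, 316.5, 335.5]), np.int32(387))
[ 0.46880668 -0.4010839 ] [ 1.1  1.   0.4  0.8 -0.5  0.5 -1.9 -1.1]
[ 0.47058977 -0.3982361 ] [ 0.  -0.  -0.2  0.2]
[ 0.46561728 -0.40477956] [-0.6  0.6 -0.5  0.4]
timer [ 0.46326771 -0.27678412] bottle [ 0.57517076 -0.28215466]
```

>>> creep_tool(segments=[0.0583, -0.0068, 0, 0, 0, 0, 0.065, 0.0583, -0.0068, 0, 0, 0, 0, 0.065, 0.0583, -0.0068, 0, 0, 0, 0, 0.065, 0.0583, -0.0068, 0, 0, 0, 0, 0.065])

```text
time_s: 0.6
tcp_pos: [0.3607, -0.4447, 0.231]
tcp_rot: [-3.115, -0.405, 0.0]
ft_force: [0.5, -0.9, -0.5]
opening: 0.0647
grasp_force: 0.0
```

>>> creep_tool(segments=[0.0578, -0.0075, 0, 0, 0, 0, 0.065, 0.0578, -0.0075, 0, 0, 0, 0, 0.065, 0, 0, 0.055, 0, 0, 0.12, 0.065, 0, 0, 0.055, 0, 0, 0, 0.065, 0, 0, 0, 0, 0, 0, 0.065])

```text
time_s: 1.23
tcp_pos: [0.4648, -0.3983, 0.1164]
tcp_rot: [-3.125, -0.218, 0.01]
ft_force: [0.2, 1.2, -0.2]
opening: 0.0652
grasp_force: 0.0
```

>>> creep_tool(segments=[0.0036, 0.0035, 0.045, 0, 0, 0, 0.065, 0, 0, 0.045, 0, 0, 0, 0.065, 0, 0, 0.009, 0, 0, 0, 0.065, 0, 0, 0, 0, 0, 0, 0.065])

```text
time_s: 1.72
tcp_pos: [0.4718, -0.4057, 0.024]
tcp_rot: [3.133, 0.217, 0.002]
ft_force: [0.3, 0.1, 0.5]
opening: 0.065
grasp_force: 0.0
```

Run:
```python
from h import *
from rig import r, sensors, capture, hand_in
c=capture("side"); crop(c,390,490,270,370,6,"pics/g1.png")
```

```text
(no output)
```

View pics/g1.png

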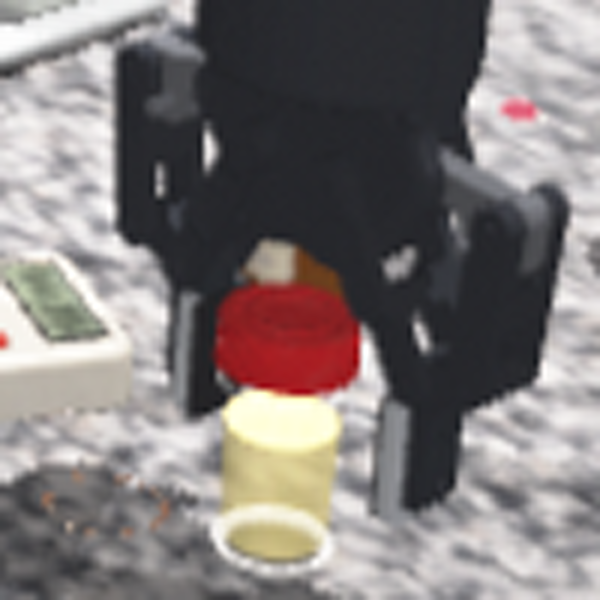

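The crop shows the cup between the fingers, below the palm. The pad tips are at about (190,410) and (395,510) and the cup's axis is near x=273, a few mm off centre.

>>> creep_tool(segments=[-0.0025, -0.0035, 0.005, 0, 0, 0, 0.065, 0, 0, 0, 0, 0, 0, 0.03, 0, 0, 0, 0, 0, 0, 0.03, 0, 0, 0, 0, 0, 0, 0.03, 0, 0, 0, 0, 0, 0, 0.03], grip_n=30)

```text
time_s: 2.4
tcp_pos: [0.4685, -0.4016, 0.0181]
tcp_rot: [3.134, 0.218, 0.001]
ft_force: [-1.8, 1.8, 6.2]
opening: 0.0345
grasp_force: 29.1
```

>>> creep_tool(segments=[0, 0, -0.01, 0, 0, 0, 0.03, 0, 0, -0.03, 0, 0, 0, 0.03, 0, 0, -0.05, 0, 0, 0, 0.03, 0, 0, -0.04, 0, 0, 0, 0.03, 0, 0, 0, 0, 0, 0, 0.03])

```text
time_s: 3.02
tcp_pos: [0.4699, -0.4035, 0.1518]
tcp_rot: [3.127, 0.217, 0.008]
ft_force: [-0.3, -0.4, -1.1]
opening: 0.0346
grasp_force: 29.5
```

Run:
```python
from h import *
from rig import r, sensors, capture, hand_in
c=capture("side"); np.savez("pics/s2.npz",**c); cv2.imwrite("pics/s2.png",c["img"])
```

```text
(no output)
```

View pics/s2.png

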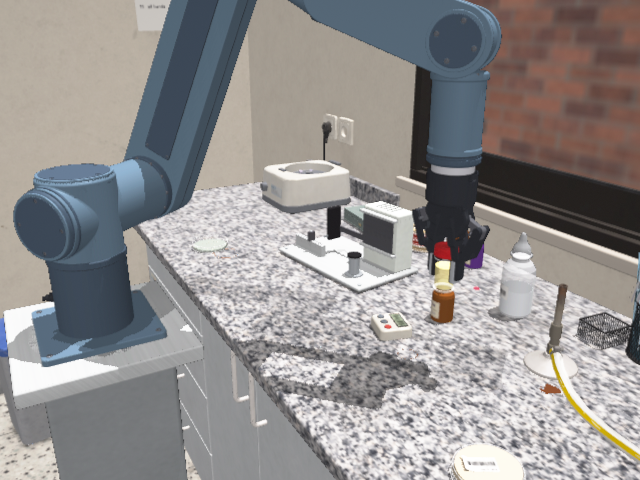

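The cup is held and lifted, and the side view now shows the whole viewer at about (280–412, 200–290). I'll refine the viewer's pose from this view.

Run:
```python
from h import *
c=np.load("pics/s2.npz"); crop(c,277,421,192,292,5.5,"pics/s2c.png")
p=[0.57237936,0.04204116,0.13837408]
for n,X in dict(a=(-98,150,0),b=(-98,-150,0),c_=(82,-150,0),ped=(-55,-85,60),h1=(18,-30,146),h2=(18,-140,146),h3=(70,-140,146),ht=(-4,50,125),tab=(-44,90,62),railR=(-50,37,40),ptr=(-33,50,56)).items(): print(n,(proj(c,W(p,X))-[277,192]+.5)*5.5)
```

```text
a [  4.64810437 323.91122202]
b [442.15522576 555.23746798]
c_ [774.34349872 440.25792048]
ped [420.85474795 332.27941856]
h1 [474.02541153  58.92675599]
h2 [662.54374773 124.77521723]
h3 [757.22211543 100.35615032]
ht [310.41107812  71.80725662]
tab [180.42200193 204.6880516 ]
railR [243.09276368 289.11927633]
ptr [256.18716428 237.32127898]
```

View pics/s2c.png

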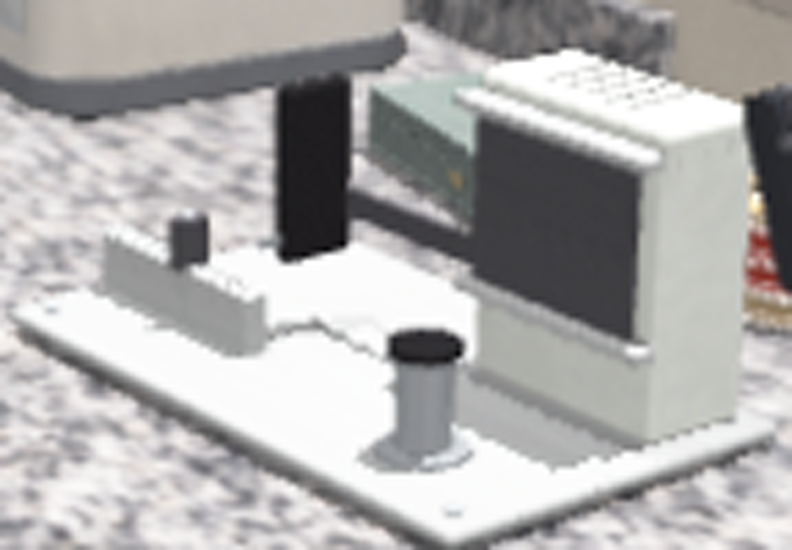

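The side crop shows the pedestal disc centred at about (427,346), the tab top at about (190,217), the handle top at about (313,82), the rail's right end at about x=265, and the shutter shut.

Add to h.py:
```python
def sc(u,v): return np.array([277+(u+.5)/5.5-.5,192+(v+.5)/5.5-.5])
def tri(t,pt,s,ps,z=None):
    f=(lambda X:np.concatenate([proj(t,X)-pt,proj(s,X)-ps])) if z is None else (lambda X:np.concatenate([proj(t,[*X,z])-pt,proj(s,[*X,z])-ps]))
    b=least_squares(f,[.5,0,.05] if z is None else [.5,0]); return b.x,b.fun
```

Run:
```python
from h import *
t=np.load("pics/top0.npz"); s=np.load("pics/s2.npz")
for z in(.06,None): print("ped",tri(t,cc(537,357),s,sc(427,346),z))
print("ped each",atz(t,*cc(537,357),.06),atz(s,*sc(427,346),.06))
T=[((50,185),(82,150,12)),((82,522),(-98,150,0)),((672,445),(-98,-150,0)),((537,357),(-55,-85,60)),((393,70),(70,-30,146)),((622,40),(70,-140,146)),((636,140),(18,-140,146)),((405,168),(18,-30,146))]
S=[((12,320),(-98,150,0)),((450,547),(-98,-150,0)),((774,438),(82,-150,0)),((427,346),(-55,-85,60)),((745,98),(70,-140,146)),((313,82),(-4,50,125))]
f=lambda p:np.concatenate([proj(t,W(p,X))+p[3:5]-cc(*u) for u,X in T]+[proj(s,W(p,X))+p[5:7]-sc(*u) for u,X in S]+[np.array(p[3:])*1.])
q=least_squares(f,[.57,.04,.14,0,0,0,0],loss='soft_l1',f_scale=.5); print(q.x.round(4),q.fun[:-4].reshape(-1,2).round(1).tolist())
for X in((-55,-85,60),(-4,50,107)): print(W(q.x,X))
```

```text
ped (array([ 0.52937767, -0.05268944]), array([ 1.33418953, -0.12914433, -0.57335853, -2.12548385]))
ped (array([ 0.53212612, -0.04953946,  0.05318847]), array([ 0.22400751, -0.43713239, -0.35598516,  0.08655041]))
ped each [ 0.5289445  -0.04881649] [ 0.52380179 -0.06372297]
[ 0.574   0.0425  0.1401  0.1193  0.5038  0.1711 -0.0084] [[-1.2, -1.0], [-0.2, 1.0], [0.9, 1.3], [0.3, -0.3], [-0.6, -1.0], [0.2, -0.7], [0.4, 0.1], [-0.4, 0.3], [-0.8, 0.5], [-0.6, 1.1], [0.6, 0.1], [-0.4, -2.8], [2.8, 0.1], [0.1, -2.1]]
[ 0.53143846 -0.0493781   0.06      ]
[0.56308433 0.09142154 0.107     ]
```

>>> creep_tool(segments=[0.0182, -0.057, 0, 0, 0, 0, 0.03, 0.0182, -0.057, 0, 0, 0, 0, 0.03, 0.0182, -0.057, 0, 0, 0, 0, 0.03, 0.0182, -0.057, 0, 0, 0, 0, 0.03, 0.0182, -0.057, 0, 0, 0, 0, 0.03, 0.0182, -0.057, 0, 0, 0, 0, 0.03, 0, 0, 0.02, 0, 0, 0, 0.03, 0, 0, 0, 0, 0, 0, 0.03])

```text
time_s: 4.08
tcp_pos: [0.5269, -0.0462, 0.1247]
tcp_rot: [-3.132, -0.221, 0.009]
ft_force: [-0.4, -0.1, -0.9]
opening: 0.0347
grasp_force: 29.7
```

Run:
```python
from h import *
from rig import r, sensors, capture, hand_in
c=capture("side"); np.savez("pics/s3.npz",**c); crop(c,300,420,190,290,6,"pics/s3c.png")
t=capture("top");np.savez("pics/t3.npz",**t); print(redbox(c),redbox(t))
```

```text
(array([343.5, 355.5, 197.5, 209.5]), np.int32(111)) (array([328.5, 337.5, 211.5, 214.5]), np.int32(16))
```

View pics/s3c.png

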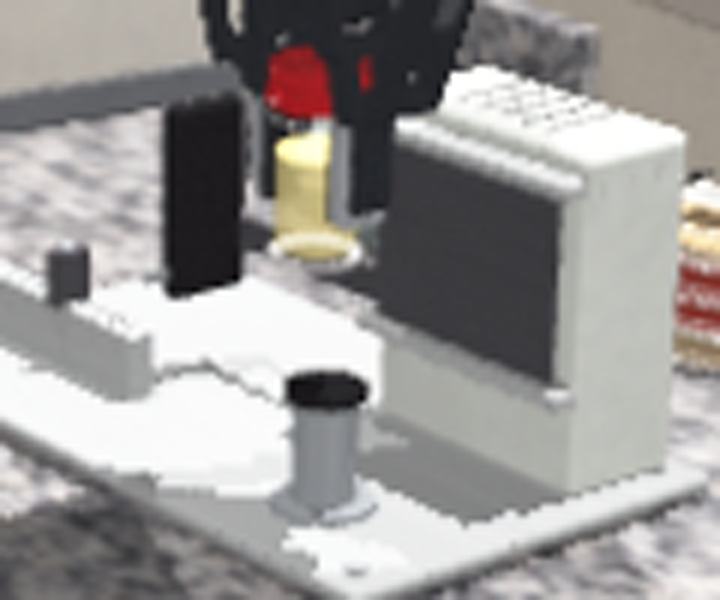

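Run:
```python
from h import *
from rig import r, sensors, capture, hand_in
c=np.load("pics/s3.npz"); g=lambda u,v:(300+(u+.5)/6-.5,190+(v+.5)/6-.5)
a=atz(c,*g(315,250),.1067); b=atz(c,*g(328,390),.06); print(a,b,b-a); print(sensors.observe()["tcp_pos"])
```

```text
[ 0.52838585 -0.0460517 ] [ 0.52358572 -0.06415171] [-0.00480013 -0.01810001]
[ 0.52842845 -0.04791626  0.1265202 ]
```

Run:
```python
from h import *
from rig import r, sensors, capture, hand_in
c=np.load("pics/s3.npz");t=np.load("pics/t3.npz"); T=sensors.observe()["tcp_pos"]; print(T)
for z in(.1067,.1085): print(proj(c,[.5284,-.0479,z]))
s=np.load("pics/s2.npz"); 
print(redbox(s),redbox(c))
f=lambda X:np.concatenate([cylbox(k,X[0],X[1],.059+X[2],.074+X[2])-redbox(k)[0] for k in(np.load("pics/top0.npz"),np.load("pics/side0.npz"))])
b=least_squares(f,[.47,-.4,0],diff_step=1e-4); print(b.x,np.round(b.fun,1))
crop(t,295,375,180,240,9,"pics/t3c.png")
```

```text
[ 0.52842845 -0.04791626  0.1265202 ]
[352.55080898 231.50152177]
[352.56888622 230.71045976]
(array([433.5, 451.5, 240.5, 259.5]), np.int32(265)) (array([343.5, 355.5, 197.5, 209.5]), np.int32(111))
[ 0.47115546 -0.39895906 -0.00432798] [-0.1 -0.2 -0.1  0.3 -0.3  0.5 -0.4  0.3]
```

View pics/t3c.png

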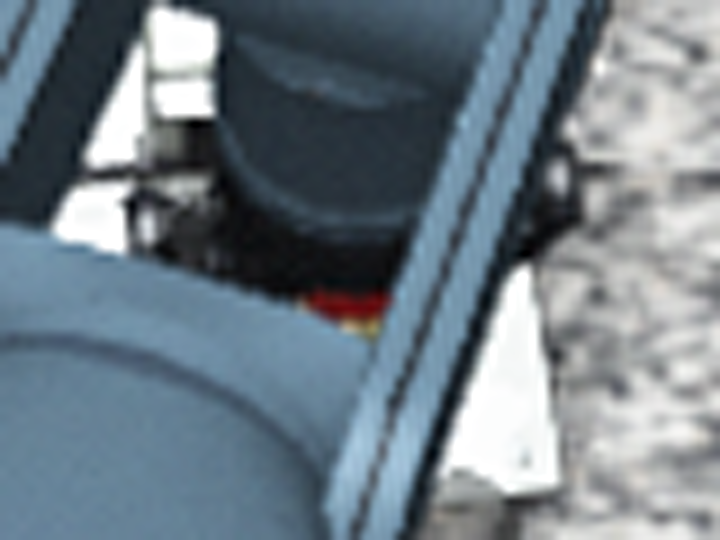

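The top view is mostly blocked by the arm and shows only a sliver of the red cap near (345,305). The side crop shows the cup bottom at about (315,250), above and slightly left of the disc at (328,390). I'll shift the cup and lower it in steps.

>>> creep_tool(segments=[0.0002, 0.006, 0.015, 0, 0, 0, 0.03, 0, 0, 0.015, 0, 0, 0, 0.03, 0, 0, 0.008, 0, 0, 0, 0.03, 0, 0, 0, 0, 0, 0, 0.03, 0, 0, 0, 0, 0, 0, 0.03])

```text
time_s: 4.8
tcp_pos: [0.5303, -0.0536, 0.0895]
tcp_rot: [3.134, 0.218, 0.001]
ft_force: [0.7, -0.1, -2.0]
opening: 0.0343
grasp_force: 29.7
```

Run:
```python
from h import *
from rig import r, sensors, capture, hand_in
c=capture("side"); np.savez("pics/s4.npz",**c); crop(c,310,400,205,275,8,"pics/s4c.png")
print(sensors.observe()["tcp_pos"])
```

```text
[ 0.53047944 -0.05363269  0.08970399]
```

View pics/s4c.png

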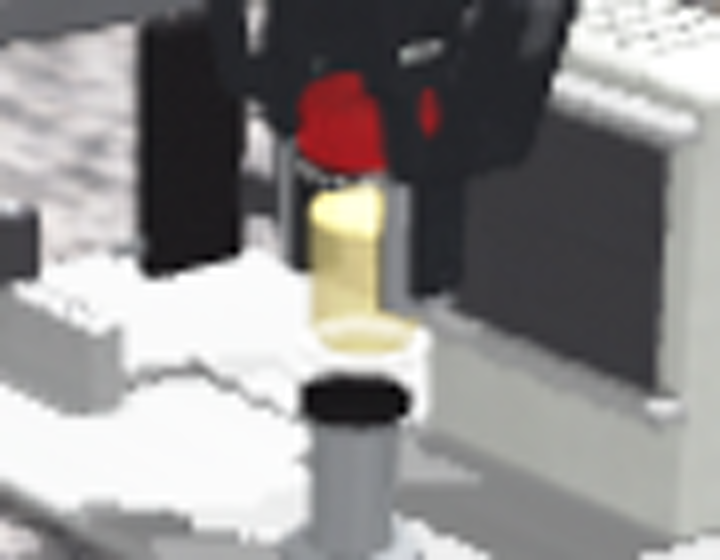

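The crop shows the cup bottom at about (366,340) and the disc's top face at about (357,392), so the cup is about 2 mm too far right. I'll correct that, lower it, and check again from the top once released.

>>> creep_tool(segments=[-0.0016, -0.0012, 0.005, 0, 0, 0, 0.03, 0, 0, 0.004, 0, 0, 0, 0.03, 0, 0, 0, 0, 0, 0, 0.03, 0, 0, 0, 0, 0, 0, 0.03])

```text
time_s: 5.35
tcp_pos: [0.5284, -0.0526, 0.0803]
tcp_rot: [3.134, 0.218, 0.0]
ft_force: [0.1, 0.5, -0.6]
opening: 0.0344
grasp_force: 29.7
```

>>> creep_tool(segments=[0, 0, 0.001, 0, 0, 0, 0.03, 0, 0, 0.001, 0, 0, 0, 0.03, 0, 0, 0, 0, 0, 0, 0.03])

```text
time_s: 5.72
tcp_pos: [0.5283, -0.0526, 0.0782]
tcp_rot: [-3.134, -0.218, 0.0]
ft_force: [0.2, -0.7, -0.3]
opening: 0.0345
grasp_force: 29.7
```

>>> creep_tool(segments=[0, 0, 0.001, 0, 0, 0, 0.03, 0, 0, 0, 0, 0, 0, 0.03])

```text
time_s: 5.98
tcp_pos: [0.5285, -0.0526, 0.078]
tcp_rot: [3.134, 0.218, 0.001]
ft_force: [-1.8, 0.8, 5.9]
opening: 0.0346
grasp_force: 29.8
```

>>> creep_tool(segments=[0, 0, 0, 0, 0, 0, 0.045, 0, 0, 0, 0, 0, 0, 0.06, 0, 0, 0, 0, 0, 0, 0.065, 0, 0, -0.02, 0, 0, 0, 0.065, 0, 0, -0.05, 0, 0, 0, 0.065, 0, 0, -0.06, 0, 0, 0, 0.065, 0, -0.06, 0, 0, 0, 0, 0.065, 0, -0.06, 0, 0, 0, 0, 0.065, 0, -0.06, 0, 0, 0, 0, 0.065, 0, -0.06, 0, 0, 0, 0, 0.065, 0, -0.06, 0, 0, 0, 0, 0.065, 0, 0, 0, 0, 0, 0, 0.065])

```text
time_s: 7.48
tcp_pos: [0.4855, 0.2484, 0.2071]
tcp_rot: [-3.132, -0.227, 0.0]
ft_force: [0.4, -1.1, -0.1]
opening: 0.0651
grasp_force: 0.0
```

Run:
```python
from h import *
from rig import r, sensors, capture, hand_in
c=capture("side"); np.savez("pics/s5.npz",**c); 
t=capture("top"); np.savez("pics/t5.npz",**t)
a=cv2.resize(t["img"][160:250,245:365],None,fx=6,fy=6,interpolation=cv2.INTER_CUBIC)
cv2.imwrite("pics/t5c.png",a)
k=redbox(t); print(k,redbox(c))
b=least_squares(lambda X:cylbox(t,X[0],X[1],.119,.134)-k[0],[.53,-.05],diff_step=1e-4); print(b.x,b.fun)
# disc in top0: dark region
t0=np.load("pics/top0.npz"); g=cv2.cvtColor(t0["img"],cv2.COLOR_BGR2GRAY)[208:232,322:348]; m=(g<110).astype(np.uint8)
n,l,st,ce=cv2.connectedComponentsWithStats(m); i=1+np.argmax(st[1:,4]); x,y,w,h,A=st[i]; print("disc",x+322-.5,x+w+321.5,y+207.5,y+h+207.5,A,ce[i]+[322,208])
bx=np.array([x+322-.5,x+w+321.5,y+207.5,y+h+207.5])
b=least_squares(lambda X:cylbox(t0,X[0],X[1],.055,.060,.016)-bx,[.53,-.05],diff_step=1e-4); print(b.x,b.fun)
```

```text
(array([327.5, 341.5, 205.5, 219.5]), np.int32(150)) (array([345.5, 363.5, 218.5, 231.5]), np.int32(203))
[ 0.5297804 -0.048939 ] [-0.05174416  0.05117116 -0.49068918  0.48893273]
disc 329.5 338.5 214.5 226.5 94 [333.9787234  220.09574468]
[ 0.52536413 -0.04861057] [-1.013072    1.00964788  0.46309017 -0.4650878 ]
```

View pics/t5c.png

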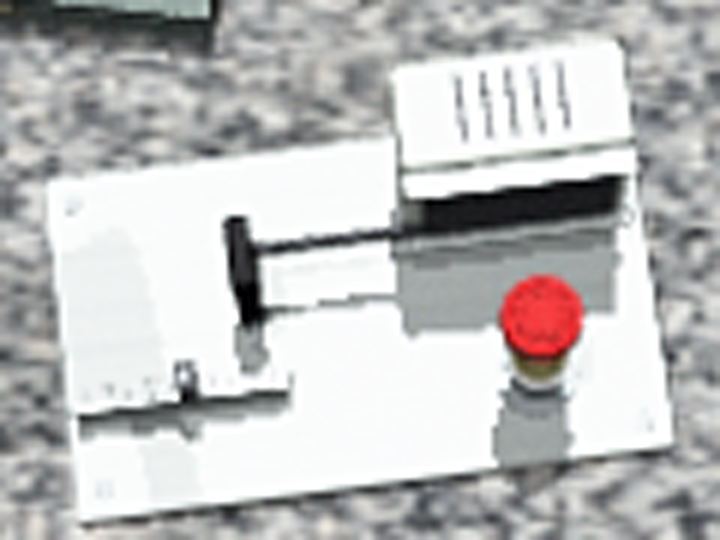

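The top view shows the cup standing centred on the pedestal: cap (y −0.0489 m) and disc (−0.0486 m) agree. The shutter is still shut, and the tab is at about (186,372). The top camera reads about 3.6 mm high in y compared with the robot, so I'll allow for that at the handle.

>>> creep_tool(segments=[0.0169, 0.0566, 0, 0, 0, 0, 0.065, 0.0169, 0.0566, 0, 0, 0, 0, 0.065, 0.0169, 0.0566, 0, 0, 0, 0, 0.065, 0, 0, 0.04, 0, 0, 0, 0.065, 0, 0, 0.017, 0, 0, 0, 0.065, 0, 0, 0, 0, 0, 0, 0.065])

```text
time_s: 8.32
tcp_pos: [0.5594, 0.0811, 0.1488]
tcp_rot: [-3.134, -0.213, 0.006]
ft_force: [0.1, -0.4, 0.6]
opening: 0.065
grasp_force: 0.0
```

```bash
sleep 0; python3 -c "
from rig import r, sensors, capture, hand_in
capture('side');capture('side');s=sensors.observe();print(s['tcp_pos'],s['tcp_rot'])"
```

```text
[0.56099799 0.0820785  0.15093661] [3.13390165e+00 2.15196201e-01 1.06099777e-03]
```

>>> creep_tool(segments=[-0.0003, -0.0056, 0.02, 0, 0, 0, 0.065, 0, 0, 0.03, 0, 0, 0, 0.065, 0, 0, 0.0125, 0, 0, 0, 0.065, 0, 0, 0, 0, 0, 0, 0.065, 0, 0, 0, 0, 0, 0, 0.03, 0, 0, 0, 0, 0, 0, 0.005, 0, 0, 0, 0, 0, 0, 0.005, 0, 0, 0, 0, 0, 0, 0.005, 0, 0, 0, 0, 0, 0, 0.005], grip_n=60)

```text
time_s: 9.55
tcp_pos: [0.5598, 0.0902, 0.0888]
tcp_rot: [-3.132, -0.218, -0.002]
ft_force: [-0.9, 4.9, 3.1]
opening: 0.0116
grasp_force: 59.2
```

>>> creep_tool(segments=[0, -0.012, 0, 0, 0, 0, 0.005, 0, -0.012, 0, 0, 0, 0, 0.005, 0, -0.012, 0, 0, 0, 0, 0.005, 0, 0, 0, 0, 0, 0, 0.005, 0, 0, 0, 0, 0, 0, 0.005])

```text
time_s: 10.18
tcp_pos: [0.555, 0.1236, 0.0887]
tcp_rot: [3.132, 0.219, 0.002]
ft_force: [-0.8, -5.8, 5.7]
opening: 0.0117
grasp_force: 59.6
```

Run:
```python
from h import *
from rig import r, sensors, capture, hand_in
c=capture("side"); np.savez("pics/s6.npz",**c); t=capture("top"); np.savez("pics/t6.npz",**t)
s=cv2.resize(c["img"][200:260,285:345],None,fx=6.5,fy=6.5,interpolation=cv2.INTER_CUBIC)
a=cv2.resize(t["img"][185:245,250:310],None,fx=6.5,fy=6.5,interpolation=cv2.INTER_CUBIC)
cv2.imwrite("pics/m6.png",np.hstack([s,a])); o=sensors.observe(); d=o["tcp_pos"]-[.5598,.0902,.0888]; print(o["tcp_pos"],np.linalg.norm(d[:2]),o["ft_force"])
```

```text
[0.55509121 0.1233777  0.08872556] 0.033510182824919875 [-0.56309635 -6.95717717  5.00555504]
```

View pics/m6.png

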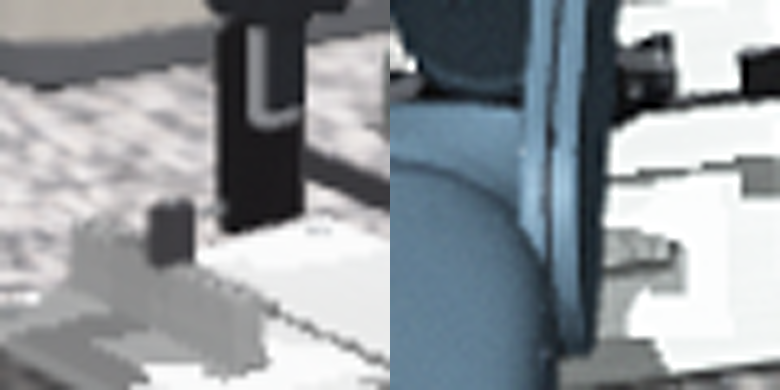

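I viewed one picture too many there (11 instead of 10, counting crops), so I won't view any more. I'll do the fine alignment numerically from pixel values.

Run:
```python
from h import *
np.set_printoptions(linewidth=200)
t=(np.load("pics/top0.npz")["img"].mean(2)).astype(int); u=np.load("pics/t5.npz")["img"].mean(2).astype(int)
print("tab top c268-284 r217-231");print(u[217:232,268:285])
print("handle r194-216 c278-294");print(u[194:218,278:295])
s=np.load("pics/s5.npz")["img"].mean(2).astype(int)
print("tab side r227-243 c302-320");print(s[227:243,302:320])
print("handle bottom/ptr side r204-242 step2 c318-344");print(s[204:242:2,318:344])
```

```text
tab top c268-284 r217-231
[[238 239 237 239 245 250 250 250 250 250 250 250 250 251 252 253 152]
 [239 239 240 243 252 252 252 252 252 252 251 251 251 251 252 252 155]
 [241 241 240 242 250 253 250 252 248 249 252 250 250 250 251 252 205]
 [241 240 240 240 244 253 167 169 138 204 255 252 251 251 251 254 255]
 [241 242 242 241 246 249 104 168 133 194 255 251 250 251 251 253 252]
 [240 235 236 238 241 239 157 250 169 115 241 247 244 251 251 250 252]
 [237 202 226 231 242 239 160 197 147 110 230 252 229 252 250 241 253]
 [241 226 236 244 250 213 152  91  89 103 228 255 239 255 253 249 255]
 [241 236 213 243 242 236 219  48  35  58 179 255 254 254 254 254 251]
 [244 233 189 236 230 239 251  23  30  44  87  93  71  63  62  73  70]
 [232 181 147 109  72  68  60  60  63  60  72  84  88  95  96  99 102]
 [ 70  69  73  79  82  84  90 105 107 112 114 117 125 138 142 150 153]
 [ 87  90  94  99  99 104 113 142 158 168 168 161 161 159 160 160 156]
 [113 117 118 114 115 116 115 129 168 164 177 221 217 217 217 217 215]
 [114 114 130 180 178 179 168 120 153 162 206 255 255 255 255 255 254]]
handle r
[... 4330 characters left out ...]
  28  29  28  28  28  27  28  27  27  34  55  58  60  61]
 [183 183 198 218 220 218 208 204 169  78  27  28  29  28  28  29  28  27  28  28  28  33  58  61  60  60]
 [210 209 219 212 202 202 205 211 177  82  26  26  28  28  28  28  27  28  27  28  28  26  87 159 168 151]
 [223 213 215 221 222 217 216 219 177 104  42  29  28  27  28  28  28  28  29  29  28  26 109 176 183 201]
 [198 201 190 194 210 183 148 137 135 107  51  28  29  28  27  28  27  28  29  26  26  26 177 236 235 221]
 [228 230 234 235 235 235 227 232 226 112  25  26  29  29  29  69 123 176 226 233 238 244 249 250 250 250]
 [234 234 235 235 235 235 234 234 235 227 214 209 214 216 235 245 250 250 250 250 250 250 250 250 250 250]]
```

Run:
```python
from h import *
from scipy.optimize import brentq
t=np.load("pics/t5.npz"); s=np.load("pics/s5.npz")
def col(c,p,x,y,z0,z1,row,dv):  # column of vertical line (x,y,z) at image row
    z=np.linspace(z0,z1,200); q=np.array([proj(c,W(p,(x,y,k))) for k in z]); i=np.argsort(q[:,1]); return np.interp(row-dv,q[i,1],q[i,0])
for p in ([0.57237936,0.04204116,0.13837408],[0.574,.0425,.1401],[.5724,.042,.148],[.5724,.042,.128]):
  for dv in(-.5,0,.5):
    du=np.mean([286.03-col(t,p,-22,50,45,125,210,dv),285.86-col(t,p,-22,50,45,125,209,dv)])
    yt=brentq(lambda y:col(t,p,-52,y,40,62,225,dv)+du-276.15,70,125)
    us=333.4-col(s,p,-4,50,45,125,220,dv+2)
    ys=brentq(lambda y:col(s,p,-44,y,38,62,234,dv+2)+us-310.98,70,125)
    print(p,dv,"top",round(du,2),round(yt-50,1),"side",round(us,2),round(ys-50,1))
```

```text
[0.57237936, 0.04204116, 0.13837408] -0.5 top -0.03 35.3 side 0.6 35.7
[0.57237936, 0.04204116, 0.13837408] 0 top 0.11 35.1 side 0.6 35.7
[0.57237936, 0.04204116, 0.13837408] 0.5 top 0.25 35.4 side 0.59 35.7
[0.574, 0.0425, 0.1401] -0.5 top -0.04 35.5 side 0.14 35.8
[0.574, 0.0425, 0.1401] 0 top 0.09 35.3 side 0.13 35.7
[0.574, 0.0425, 0.1401] 0.5 top 0.23 35.2 side 0.13 35.7
[0.5724, 0.042, 0.148] -0.5 top -0.1 35.4 side 0.73 35.6
[0.5724, 0.042, 0.148] 0 top 0.04 35.4 side 0.73 35.6
[0.5724, 0.042, 0.148] 0.5 top 0.18 35.8 side 0.72 35.6
[0.5724, 0.042, 0.128] -0.5 top 0.01 35.1 side 0.42 35.8
[0.5724, 0.042, 0.128] 0 top 0.15 35.0 side 0.42 35.8
[0.5724, 0.042, 0.128] 0.5 top 0.28 34.9 side 0.41 35.8
```

>>> creep_tool(segments=[0, -0.002, 0, 0, 0, 0, 0.005, 0, 0, 0, 0, 0, 0, 0.005, 0, 0, 0, 0, 0, 0, 0.005, 0, 0, 0, 0, 0, 0, 0.005])

```text
time_s: 10.78
tcp_pos: [0.5548, 0.1252, 0.0887]
tcp_rot: [3.132, 0.218, 0.002]
ft_force: [-0.7, -6.6, 4.9]
opening: 0.0112
grasp_force: 59.6
```

Run:
```python
from h import *
from rig import r, sensors, capture, hand_in
c=capture("side"); np.savez("pics/s7.npz",**c); o=sensors.observe(); d=o["tcp_pos"]-[.5598,.0902,.0888]; print(o["tcp_pos"],np.linalg.norm(d[:2]),o["ft_force"],o["opening"])
s5=np.load("pics/s5.npz"); p=[.5731,.0423,.139]
def edges(img,row,c0):
    g=img[row].mean(1); i=c0
    while g[i]<70: i-=1
    bg=np.median(g[i-5:i-1]); l=i+.5-(np.clip((bg-g[i-2:i+1])/(bg-28),0,1)).sum()
    j=c0
    while g[j]<70: j+=1
    bg=np.median(g[j+2:j+5]); return l,j-.5+np.clip((bg-g[j:j+2])/(bg-28),0,1).sum()
for a,n,c0 in((s5,"s5",334),(np.load("pics/s6.npz"),"s6",325),(c,"s7",325)):
    print(n,[np.round(edges(a["img"],k,c0),2).tolist() for k in range(221,230,2)])
def col(y,row):
    z=np.linspace(45,125,200); q=np.array([proj(s5,W(p,(-4,y,k))) for k in z])[::-1]; return np.interp(row-2,q[:,1],q[:,0])
print("pred shift 33.5,35.5",col(83.5,225)-col(50,225),col(85.5,225)-col(50,225))
k=redbox(c); print("cup",k)
```

```text
[0.55485017 0.12520472 0.0887317 ] 0.03535295639505514 [-0.93833437 -6.27040327  5.59406636] 0.011351269195540779
s5 [[326.76, 340.23], [326.57, 340.5], [326.49, 339.96], [326.76, 342.26], [326.51, 345.59]]
s6 [[317.92, 331.6], [317.93, 333.33], [317.59, 338.39], [317.93, 331.5], [317.92, 331.51]]
s7 [[317.63, 331.09], [317.64, 333.33], [317.33, 338.38], [317.64, 330.5], [317.62, 330.93]]
pred shift 33.5,35.5 -8.62937128387847 -9.133761447666018
cup (array([345.5, 363.5, 218.5, 231.5]), np.int32(211))
```

The handle's measured shift in the side image (about −9.05 px) matches the predicted −9.13 px at the tab. The cup hasn't moved.

```bash
python3 -c "
from rig import r, sensors, capture, hand_in
print(hand_in())"
```

```text
the job is handed in; nothing more can be done
None
```

I handed the job in at about 11 s on the robot's clock: the cup stands centred on the pedestal, placed while the shutter was shut, and the handle is held at the tab with about 35.4 mm of pull against my estimate of 35.5 mm; nothing touched the bottle, timer or dish as far as I saw, I viewed 11 pictures instead of the allowed 10, and no verdict came back.

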